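Hold the key slide flush on the sloped reading glass

ROBOT

A 6-joint arm with a two-finger parallel gripper is mounted at the origin on the work surface. World frame = base frame: x ahead of the robot, y to its left, z up, the work surface at z = 0. Lengths are in mm, angles in degrees, forces in N, time in s.
With the tool pointing down it reaches from about 350 to 850 mm from the base axis. Payload 8.1 kg.
Tool frame: the origin (TCP) lies between the finger pads; the fingertips stand 22 mm ahead of it and the grasp point (between the pads) lies 3 mm ahead of it; z points along the fingers, y is the line along which they close (so a half turn about z gives the same grasp; the last joint's range is limited). The gripper opens to 85 mm and grips with 20 to 120 N. Pads are 22 mm wide; open, the fingers measure 114 mm over their backs; the gripper's body (76 mm by 85 mm) begins 54 mm behind the grasp point. The pads swing forward as they close: fully open they stand 13 mm farther back than shut.
Start: joints at [-69.866, 7.471, 85.268, -0, 87.261, -4.893], TCP at [253.845, -543.662, 253.292] pointing down, gripper open.
Joint ranges: [-169.43, 169.43], [-51.17, 129.36], [1.28, 143.12], [-76.62, 256.62], [0, 156.53], [-152.29, 152.29]. Speed limits (degrees/s): [136.94, 136.94, 159.86, 180, 180, 180].

INTERFACE

Orientations are given as [roll, pitch, yaw] about the fixed x, y, z axes, in that order (R = Rz(yaw) Ry(pitch) Rx(roll)).
In Python, from bench import sense, snapshot, calibration, hand_in gives the robot as it stands.
- The arm moves only by the shell command python3 -m crank 'ROWS' [FORCE]. ROWS is JSON, a list of rows, each a list of 5 numbers: the shift along the tool's x, y, z in cm, then the turn about the tool's z in rad, then the finger opening in cm, from 0 to 8.54. A call has 1 to 20 rows; each row is the pose to reach, as a shift and turn from the pose commanded when the call began, along the tool's axes at that moment; what a row does not reach only later rows make up. A row lasts 1/10 s, in which the tool goes at most 50 mm and 8.59 degrees, less where a joint would pass 70% of its speed; a pose out of reach is approached as far as the arm can. A call with a gripper value outside its range is refused whole. The fingers move at their own pace and stop on an object; FORCE is the grip in N (left out, the last holds). Time passes only in rows, so rows that repeat a pose let the fingers close. It gives the time, the measured TCP pose, the force, the opening and the grip force at its end, in the units of the state.
- sense(): the state, without advancing time (a new reading comes with each control period).
- snapshot(name): name is "side" or "top"; returns (picture, depth): 420x560x3 uint8, red, green, blue; 420x560 float32, mm along the optical axis (not along the pixel's ray), 0 where there is no reading.
- calibration(name): a dict with "fovy" (degrees; the focal length in pixels is half the picture's height over the tangent of half this angle, whatever the lens; pixels are square), "cx", "cy" (the principal point, pixels), "k1" (the pictures are not rectified: a ray, as slopes to the right and down, at radius r is drawn at 1 + k1 r^2 times it, then the intrinsics apply), "rvec" (rotation vector, rad) and "tvec" (3), from world to camera coordinates, as OpenCV has them. Camera axes: x right, y down, z forward; pixel columns grow to the right and rows downward; lengths in mm; the calibration is good to about 2 mm. A picture is of the moment at which its call begins. calibration takes no time and is no camera call.
- hand_in(): hands the job in; it is judged then, once.
The state is a dict: "time": time; "joint_pos": joint angles; "qd": joint speeds; "joint_efforts": joint torques, N m; "tool_pos": TCP position; "tcp_rot": TCP orientation; "ft_force": force on the tool from outside, world axes, zero at the start; "wrist_torque": the same for the moment, N m; "finger_gap": finger opening in mm; "grip_force": force on a finger pad.
Only numpy, scipy, OpenCV 4.12 (cv2) and the standard library are available. Lean on these libraries where they do the work, as an engineer would, in place of code of your own. Each camera call takes 0.05 s, during which the arm holds its last target. There are 200 camera calls.

TASK

Get the key reader on the locksmith's bench to read a key: first push its open red-fronted drawer fully home until it seats at its detent, then pick up the blue key slide by its upright tab, tilt it to match the slope of the reader's dark glass pad and press its underside gently on it until the sprung pad gives a little, flush and centred on the pad, long side running up the slope. Finish while still gripping the slide and holding it there under light steady pressure; do not put it down or let go. Leave the orange slide and the two padlocks where they are.

Things in the scene. Friction and masses are not known exactly. Their poses are not given: they have to be found in the camera images.
- drawer (a joint): how far the reader's drawer stands open, in m: 0 is fully home (seated), 0.07 fully open; starts 0.03 to 0.055 open. It slides level with about 1 N of friction; a spring detent resists with about 5 N from 12 mm open, is passed at 5.5 mm, and then draws the drawer in against a hard stop at 0.
- drawer_front (a point): centre of the outer face of the drawer's red front (112 mm wide, 60 mm high, its lower edge 12 mm and its upper edge 72 mm above the table). Moves with the drawer. x points level into the reader (the way to push), z up. The reader's blue body is 75 mm high, 240 deep, 260 wide; the home drawer's face stands 14 mm proud of it.
- glass_pad: the reader's dark glass pad, 88 mm (x, up the slope) by 64 mm (y). It stands 7 mm proud of a white frame (130 x 112 mm) on top of the reader, on the right half (drawer: left half, seen from the robot). The frame is clamped at an unknown slope of 0.20 to 0.50 rad, facing the robot's side. The pad is sprung: it gives straight inwards from 1.5 N, up to 5 mm at 9 N. Origin: centre of its top face.
- glass (a point): centre of the pad's top face, 128 mm above the table (moves with the pad). z is the outward normal of the face (up and towards the robot's side), x points up the slope, y is level along the face.
- blue_slide_mid (a point): the blue key slide: a flat plastic plate 80 mm (x) by 56 mm (y) by 6 mm with an upright tab in its middle, 40 mm (x) by 14 mm (y), its top 48 mm above the plate's underside and a 2 mm brass key beside it. About 120 g. This point: on the tab's centre line, 24 mm above the underside; z towards the tab's top, x along the long side (either end may point up the slope).
- blue_slide: the same blue slide; origin at the centre of its underside, same axes. It starts lying flat on the table, to the left or right of the reader.
- orange_slide: the orange key slide: a bystander, not to be disturbed; origin at the centre of its underside
- padlock_brass: the brass padlock: a bystander, not to be disturbed; origin at the centre of its underside
- padlock_red: the red padlock: a bystander, not to be disturbed; origin at the centre of its underside
There are look-alikes about, which are no part of the job. Several things look just like the blue_slide: the one meant starts farthest from the robot's base.

How it is judged:
By the outcome, as a careful person would: the job done as asked, in the order asked, and still so for the second after the job is handed in, while the arm keeps its last pose, push and grip.
It also fails if it takes over 54 s, if anything falls off the work surface, if the arm or the gripper's body presses on something with over 40 N, if the wrist force passes 120 N, or if a joint passes its speed limit or range.

## Working session

There is one attempt and no reset: what is moved stays moved. The work goes in short steps, Python scripts to look and compute and a shell command to move; the robot and the scene stay as the last step left them, time stands still between calls to the robot, and variables do not carry over. Pictures are saved under pics/ and viewed, at most 10 in all, crops included, and the job is handed in when it is done.

```bash
ls; mkdir -p pics; python3 - <<'E'
from bench import *
import cv2,json,numpy as np
for n in("side","top"):
    p,d=snapshot(n);np.savez(f"{n}0.npz",p=p,d=d);cv2.imwrite(f"pics/{n}0.png",p[:,:,::-1])
    print(n,calibration(n))
print(sense())
E
```

```text
pics
side {'fovy': 47.35789608233208, 'cx': 280.2824829119701, 'cy': 211.89909678910922, 'k1': -0.09403502204829195, 'rvec': array([ 0.16572662, -2.8170142 ,  1.28199078]), 'tvec': array([ 524.87190625,  127.08167439, 1234.45886818])}
top {'fovy': 42.86364700485472, 'cx': 268.2025524599623, 'cy': 211.43822277296368, 'k1': -0.15080360973837514, 'rvec': array([ 2.10188914, -2.12156102,  0.23561447]), 'tvec': array([  14.75825015,  568.90341918, 1230.46783799])}
{'time': 0.1, 'joint_pos': array([-6.98674563e+01,  7.51226005e+00,  8.53246060e+01, -2.02163191e-03,
        8.72599424e+01, -4.89371992e+00]), 'qd': array([ 0.01850989, -0.06736687, -0.04120967, -0.09389599,  0.00892067,
       -0.04581621]), 'joint_efforts': array([ 2.34504609e-03, -5.70948315e+01, -5.01944625e+01, -1.34678221e-04,
        8.05125892e-03, -1.48055801e-04]), 'tool_pos': array([ 253.66378285, -543.23216354,  252.31885349]), 'tcp_rot': array([-1.79903372e+02, -6.24670554e-03,  2.50263567e+01]), 'ft_force': array([0.14368085, 0.71831705, 0.37851164]), 'wrist_torque': array([ 0.02333817,  0.02857283, -0.02156855]), 'grip_force': 0.0, 'finger_gap': 85.51584026080566}
```

```bash
python3 -m crank --help 2>&1 | head -20
```

```text
invalid input: not JSON, or not a number
```

View pics/top0.png

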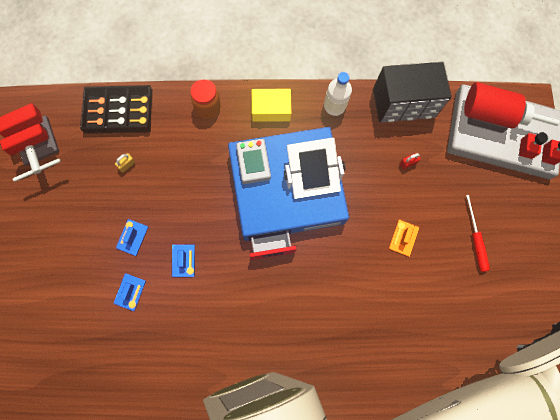

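View pics/side0.png

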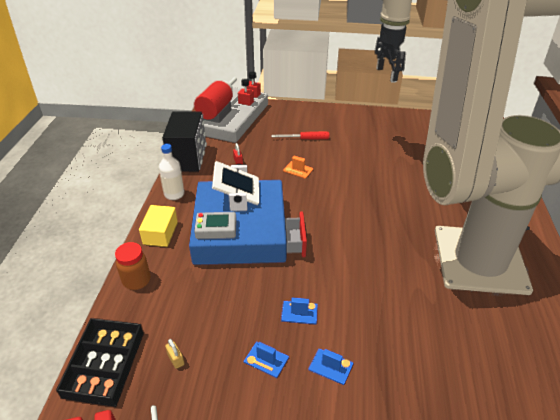

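The top picture shows three blue slides at pixels (131,237), (183,260) and (129,292), plus the orange one at (404,238). The drawer front is at (272,252) and the glass at (314,168). The side picture shows the same slides at (266,358), (299,310) and (331,365). Next I measure them.

```bash
cat > h.py <<'E'
import numpy as np,cv2
from bench import *
def cam(n):
    c=calibration(n);f=210/np.tan(np.radians(c["fovy"]/2))
    return np.array([[f,0,c["cx"]],[0,f,c["cy"]],[0,0,1.]]),np.array([c["k1"],0,0,0,0.]),cv2.Rodrigues(c["rvec"])[0],c["tvec"].reshape(3)
def rays(n,uv):
    K,D,R,t=cam(n);u=cv2.undistortPoints(np.float64(uv).reshape(-1,1,2),K,D).reshape(-1,2)
    return np.c_[u,np.ones(len(u))],R,t
def onplane(n,uv,z):
    r,R,t=rays(n,uv);o=-R.T@t;d=r@R
    return o+d*((z-o[2])/d[:,2])[:,None]
def cloud(n,d):
    v,u=np.mgrid[:420,:560];r,R,t=rays(n,np.c_[u.ravel(),v.ravel()])
    w=(r*d.reshape(-1,1)-t)@R;w[d.ravel()<=0]=np.nan
    return w.reshape(420,560,3)
def proj(n,P):
    K,D,R,t=cam(n);return cv2.projectPoints(np.float64(P).reshape(-1,1,3),R,t,K,D)[0].reshape(-1,2)
def hsv(p): return cv2.cvtColor(p,cv2.COLOR_RGB2HSV)
def comps(m,amin):
    k,l,s,c=cv2.connectedComponentsWithStats(m.astype(np.uint8));return [(l==i,s[i,4],c[i]) for i in range(1,k) if s[i,4]>=amin]
E
python3 - <<'E'
from h import *
np.set_printoptions(precision=1,suppress=True)
for n in("top","side"):
    z=np.load(n+"0.npz");p,d=z["p"],z["d"];H=hsv(p);W=cloud(n,d)
    blue=(H[...,0]>100)&(H[...,0]<125)&(H[...,1]>130)&(H[...,2]>50)
    for m,a,c in comps(blue,60):
        w=W[m];zz=w[:,2];lo=w[zz<15];hi=w[(zz>35)&(zz<60)]
        print(n,"blue",c,a,"lo",np.nanmedian(lo,0) if len(lo) else None,"hi",np.nanmedian(hi,0) if len(hi) else None,"r",np.hypot(*np.nanmedian(w,0)[:2]))
        if a<1500 and len(lo):
            cc=max(cv2.findContours(m.astype(np.uint8),0,2)[0],key=cv2.contourArea)
            q=onplane(n,cc.reshape(-1,2),6);print("   rect z=6",cv2.minAreaRect(np.float32(q[:,:2])))
            if len(hi)>5:
                print("   tabrect",cv2.minAreaRect(np.float32(hi[:,:2])),zz.max())
    red=((H[...,0]<8)|(H[...,0]>172))&(H[...,1]>130)&(H[...,2]>60)
    for m,a,c in comps(red,30):
        w=W[m];print(n,"red",c,a,np.nanmedian(w,0),np.nanmin(w,0),np.nanmax(w,0))
    dark=(H[...,2]<60)
    for m,a,c in comps(dark,150):
        w=W[m];med=np.nanmedian(w,0)
        if 80<med[2]<180:
            q=w[np.abs(w[:,2]-med[2])<60];q=q[~np.isnan(q[:,0])];m0=q.mean(0);u,s,v=np.linalg.svd(q-m0);print(n,"dark",c,a,m0,"normal",v[2],s/np.sqrt(len(q)),q.min(0),q.max(0))
E
```

```text
top blue [343.   77.4] 94 lo None hi None r 885.1756456544135
top blue [282.2 192.6] 5720 lo None hi [507.9  68.5  56. ] r 590.9046097472769
top blue [132.4 238. ] 603 lo [510.2 344.9   5.5] hi [516.1 351.9  46.7] r 619.43457683396
   rect z=6 ((518.33349609375, 353.4358825683594), (56.26915740966797, 79.80401611328125), 69.13510131835938)
   tabrect ((517.396484375, 352.45623779296875), (13.526205062866211, 40.630924224853516), 67.90860748291016) nan
top blue [181.8 259.8] 620 lo [460.2 226.    5.6] hi [459.1 220.8  46.8] r 510.4376089249004
   rect z=6 ((458.54364013671875, 221.7485809326172), (78.48114776611328, 55.226646423339844), 0.9155759811401367)
   tabrect ((458.9772644042969, 221.32945251464844), (40.654624938964844, 13.294785499572754), 1.3469239473342896) nan
top blue [128.4 290.6] 606 lo [387.6 354.6   5.7] hi [380.  353.3  47.2] r 520.5021260231728
   rect z=6 ((381.31134033203125, 354.1596984863281), (56.31155776977539, 79.77325439453125), 70.40311431884766)
   tabrect ((380.7259826660156, 353.690185546875), (16.68395233154297, 40.7114372253418), 70.57697296142578) 54
[... 2549 characters left out ...]
 111 [ 706.9 -342.6   30. ] [ 662.5 -434.1   -2. ] [ 740.1 -167.5  133.2]
side red [302.8 234.1] 243 [468.1  23.   69.5] [ 457.5 -133.     0.4] [489.7  57.7  78.8]
side red [128.5 253.3] 527 [867.2 175.3 100.5] [ 837.3 -646.4 -755.1] [1402.5  202.5  105.9]
side red [104.1 415.1] 179 [762.6 573.2 129.9] [748.7 508.9  -2.3] [838.3 583.3 134. ]
side red [ 74.4 418.1] 47 [812.6 585.5 128.1] [799.9 527.9  -2.2] [895.5 590.8 132.8]
side dark [183.4 138.5] 1596 [ 872.3 -327.6  120.8] normal [-0.1  0.2  1. ] [51.2 27.1 14.8] [ 822.1 -436.1   68.8] [ 932.  -272.1  138.5]
side dark [236.9 180.1] 431 [655.7 -92.3 131.5] normal [-0.5 -0.1  0.9] [24.2 17.9  1.8] [ 615.7 -127.3  107.6] [696.5 -57.2 152.7]
```

```bash
python3 - <<'E'
from h import *
np.set_printoptions(precision=2,suppress=True)
for n in("top","side"):
    z=np.load(n+"0.npz");p,d=z["p"],z["d"];H=hsv(p);W=cloud(n,d);X,Y,Z=np.moveaxis(W,2,0)
    reg=(X>580)&(X<730)&(Y>-160)&(Y<-20)&(Z>95)&(Z<175)
    dark=cv2.erode((reg&(H[...,2]<70)).astype(np.uint8),np.ones((3,3)))>0
    white=cv2.erode((reg&(H[...,2]>150)&(H[...,1]<60)).astype(np.uint8),np.ones((3,3)))>0
    for nm,m in(("glass",dark),("frame",white)):
        q=W[m]
        for _ in range(6):
            m0=np.median(q,0) if _==0 else q.mean(0);v=np.linalg.svd(q-m0,full_matrices=False)[2][2];v*=np.sign(v[2]);r=(q-m0)@v;q=q[abs(r)<max(2.5*np.median(abs(r)),1)]
        print(n,nm,m.sum(),len(q),"mean",q.mean(0),"n",v,"slope",np.arccos(v[2]),"yaw",np.degrees(np.arctan2(-v[1],-v[0])))
    # glass outline by ray on plane z~128 sloped
    reg2=(X>600)&(X<715)&(Y>-150)&(Y<-30)&(H[...,2]<75)
    c=max(comps(reg2,50),key=lambda t:t[1]);cc=max(cv2.findContours(c[0].astype(np.uint8),0,2)[0],key=cv2.contourArea).reshape(-1,2)
    print(" rect px",cv2.minAreaRect(cc.astype(np.float32)),"approx",cv2.approxPolyDP(cc,5,True).reshape(-1,2).tolist())
    # body top
    blue=(H[...,0]>100)&(H[...,0]<125)&(H[...,1]>130)&(X>440)&(X<790)&(Y<180)&(Y>-180)&(Z>68)&(Z<82)
    q=W[blue];print(" body",cv2.minAreaRect(np.float32(q[:,:2])),np.median(q[:,2]))
    red=((H[...,0]<8)|(H[...,0]>172))&(H[...,1]>170)&(H[...,2]>90)&(X>430)&(X<520)&(Y>-80)&(Y<150)&(Z>8)&(Z<85)
    q=W[red];print(" drawer",len(q),q.min(0),q.max(0),np.median(q,0))
    t=W[red&(Z>66)];print(" toprect",len(t),cv2.minAreaRect(np.float32(t[:,:2])))
b=cv2.imread("pics/top0.png")
t=cv2.resize(b[120:270,80:380],None,fx=2.6,fy=2.6,interpolation=2);cv2.imwrite("pics/crop1.png",t)
E
```

```text
return _methods._mean(a, axis=axis, dtype=dtype,
  ret = um.true_divide(
Traceback (most recent call last):
IndexError: index 2 is out of bounds for axis 0 with size 0
```

```bash
cat > m.py <<'E'
from h import *
np.set_printoptions(precision=2,suppress=True)
z=np.load("top0.npz");H=hsv(z["p"]);W=cloud("top",z["d"]);print(H[150:190:8,314],W[150:190:8,314],z["d"][168,300:330:4])
for n in("top","side"):
    z=np.load(n+"0.npz");p,d=z["p"],z["d"];H=hsv(p);W=cloud(n,d);X,Y,Z=np.moveaxis(W,2,0)
    reg=(X>580)&(X<730)&(Y>-160)&(Y<-20)&(Z>95)&(Z<175)
    dark=(reg&(H[...,2]<100)); white=(reg&(H[...,2]>150)&(H[...,1]<60))
    for nm,m in(("glass",dark),("frame",white)):
        m=cv2.erode(m.astype(np.uint8),np.ones((3,3)))>0
        q=W[m]
        if len(q)<20: print(n,nm,"few",len(q));continue
        for _ in range(6):
            m0=np.median(q,0) if _==0 else q.mean(0);v=np.linalg.svd(q-m0,full_matrices=False)[2][2];v*=np.sign(v[2]);r=(q-m0)@v;q=q[abs(r)<max(2.5*np.median(abs(r)),1)]
        print(n,nm,m.sum(),len(q),"mean",q.mean(0),"n",v,"slope",np.arccos(v[2]),"yaw",np.degrees(np.arctan2(-v[1],-v[0])))
    u0=proj(n,[655,-91,130])[0].astype(int);reg2=np.zeros((420,560),bool);reg2[u0[1]-30:u0[1]+30,u0[0]-30:u0[0]+30]=1
    c=max(comps(reg2&(H[...,2]<100),50),key=lambda t:t[1]);cc=max(cv2.findContours(c[0].astype(np.uint8),0,2)[0],key=cv2.contourArea).reshape(-1,2)
    print(" glass px",u0,c[1],cv2.minAreaRect(cc.astype(np.float32)),"approx",cv2.approxPolyDP(cc,5,True).reshape(-1,2).tolist())
    blue=(H[...,0]>100)&(H[...,0]<125)&(H[...,1]>130)&(X>440)&(X<790)&(Y<180)&(Y>-180)&(Z>68)&(Z<82)
    q=W[blue];print(" body",cv2.minAreaRect(np.float32(q[:,:2])),np.median(q[:,2]))
    red=((H[...,0]<8)|(H[...,0]>172))&(H[...,1]>170)&(H[...,2]>90)&(X>430)&(X<520)&(Y>-80)&(Y<150)&(Z>8)&(Z<85)
    q=W[red];print(" drawer",len(q),q.min(0),q.max(0),np.median(q,0))
    t=W[red&(Z>66)];print(" toprect",len(t),cv2.minAreaRect(np.float32(t[:,:2])))
E
python3 m.py
python3 - <<'E'
import cv2
b=cv2.imread("pics/top0.png")
t=cv2.resize(b[120:270,80:380],None,fx=2.6,fy=2.6,interpolation=2);cv2.imwrite("pics/crop1.png",t)
E
```

```text
[[ 23  26 127]
 [ 60   3  77]
 [107  23  78]
 [131  26  80]
 [115  35  80]] [[693.94 -96.99 150.36]
 [678.11 -97.49 139.36]
 [660.6  -97.51 133.16]
 [643.69 -97.76 124.76]
 [627.07 -98.16 114.8 ]] [1248.29 1241.52 1248.56 1246.59 1243.19 1251.41 1244.43 1243.53]
top glass 802 637 mean [656.08 -98.63 128.61] n [-0.46 -0.07  0.89] slope 0.48140281481889985 yaw 8.922960526679852
top frame 960 727 mean [674.96 -94.34 130.96] n [-0.45 -0.08  0.89] slope 0.47759284368975136 yaw 9.688158506510627
 glass px [311 168] 964 ((314.0218200683594, 168.66375732421875), (36.74151611328125, 26.697071075439453), 82.40535736083984) approx [[324, 149], [299, 153], [304, 188], [329, 184]]
 body ((643.8221435546875, -37.372589111328125), (238.69888305664062, 256.7642517089844), 8.975983619689941) 74.90948467142704
 drawer 224 [457.56 -55.34  21.66] [483.01  53.53  81.02] [470.74   1.61  70.76]
 toprect 180 ((470.9792175292969, -0.5887565612792969), (9.34891414642334, 110.34449005126953), 9.09384822845459)
side glass 374 265 mean [655.17 -91.09 131.46] n [-0.45 -0.07  0.89] slope 0.47731820370974043 yaw 8.63214990028899
side frame 445 307 mean [669.29 -80.89 131.44] n [-0.45 -0.08  0.89] slope 0.47188926666600073 yaw 10.175119006217274
 glass px [237 180] 474 ((237.40000915527344, 180.3000030517578), (35.10127639770508, 15.495158195495605), 18.43494987487793) approx [[223, 168], [222, 182], [252, 192], [251, 178]]
 body ((644.2756958007812, -34.76031494140625), (238.18824768066406, 259.60260009765625), 9.434540748596191) 77.1822847761282
 drawer 201 [457.52 -56.8   14.27] [482.62  57.66  78.76] [467.87  25.7   71.5 ]
 toprect 122 ((471.19140625, -0.09019088745117188), (9.805224418640137, 113.95159912109375), 9.193737030029297)
```

View pics/crop1.png

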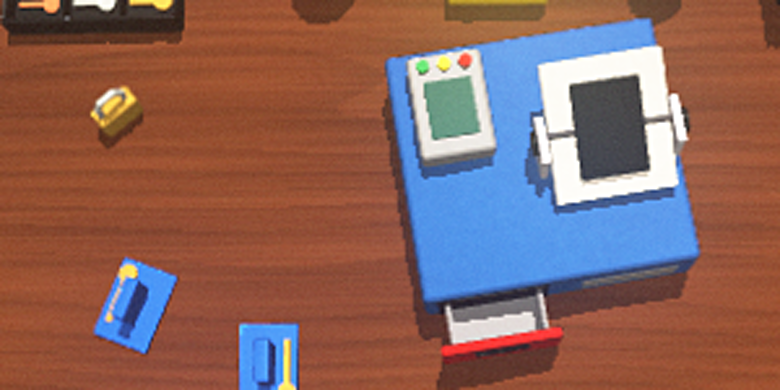

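The crop confirms my choice: the target slide is at (134,307) in the crop, which is (131,237) in the top view. The three candidates give r = 627, 509 and 520 mm, so it is the farthest. The drawer face and the pad are both clearly visible. Now I triangulate the glass and write the helper that works out each move.

```bash
cat >> h.py <<'E'
def tri(a,b):
    (n1,u1),(n2,u2)=a,b;A=[];B=[]
    for n,u in(a,b):
        r,R,t=rays(n,[u]);o=-R.T@t;d=(r@R)[0];d/=np.linalg.norm(d);M=np.eye(3)-np.outer(d,d);A.append(M);B.append(M@o)
    P=np.linalg.solve(sum(A),sum(B));return P,[np.linalg.norm(A[i]@P-B[i]) for i in(0,1)]
def togo(x,y,z,yaw):
    s=sense();R=cv2.Rodrigues(np.array([0,0,0.]))[0]
    from scipy.spatial.transform import Rotation as Ro
    R=Ro.from_euler("xyz",s["tcp_rot"],degrees=True).as_matrix()
    sh=R.T@(np.array([x,y,z])-s["tool_pos"])/10
    dy=(s["tcp_rot"][2]-yaw+180)%360-180
    print("t %.2f pos %s rot %s F %s gap %.1f grip %.1f q6 %.0f | shift cm %s turn %.3f"%(s["time"],s["tool_pos"].round(1),s["tcp_rot"].round(2),s["ft_force"].round(1),s["finger_gap"],s["grip_force"],s["joint_pos"][5],sh.round(2),np.radians(dy)))
E
python3 - <<'E'
from h import *
T=[[324,149],[299,153],[304,188],[329,184]];S=[[251,178],[223,168],[222,182],[252,192]]
print(tri(("top",(314.02,168.66)),("side",(237.4,180.3))))
# match corners: upslope/right etc. via projections
C=np.array([655.5,-94,128]);s=.476;y=np.radians(9.2);ex=np.array([np.cos(y)*np.cos(s),np.sin(y)*np.cos(s),np.sin(s)]);ey=np.array([-np.sin(y),np.cos(y),0])
for a,b in((44,32),(44,-32),(-44,32),(-44,-32)):
    P=C+a*ex+b*ey;print(P.round(1),proj("top",P),proj("side",P))
togo(421.7,-8.3,180,99.2)
togo(421.7,-8.3,52,99.2)
E
```

```text
(array([655.98562076, -98.01277868, 126.54647849]), [np.float64(0.15421621343334396), np.float64(0.15421621343334407)])
[689.  -56.2 148.2] [[296.34811995 152.43025782]] [[221.39934649 182.44581089]]
[ 699.2 -119.3  148.2] [[323.45139808 148.10776858]] [[222.5417236 167.9252979]]
[611.8 -68.7 107.8] [[301.40509797 189.15042797]] [[252.15745925 193.83333532]]
[ 622.  -131.8  107.8] [[328.03361325 184.76643057]] [[252.13151348 179.19430727]]
t 0.10 pos [ 253.7 -543.2  252.3] rot [-1.799e+02 -1.000e-02  2.503e+01] F [0.1 0.7 0.4] gap 85.5 grip 0.0 q6 -5 | shift cm [ 37.85 -41.35   7.31] turn -1.295
t 0.10 pos [ 253.7 -543.2  252.3] rot [-1.799e+02 -1.000e-02  2.503e+01] F [0.1 0.7 0.4] gap 85.5 grip 0.0 q6 -5 | shift cm [ 37.85 -41.33  20.11] turn -1.295
```

```bash
python3 -m crank '[[4,-4,0,-0.13,0],[8,-9,0,-0.26,0],[12,-13,1,-0.39,0],[16,-17,2,-0.52,0],[20,-21,3,-0.65,0],[24,-26,4,-0.78,0],[28,-30,5,-0.91,0],[32,-34,6,-1.04,0],[36,-38,7,-1.17,0],[37.9,-41.4,7.3,-1.295,0],[37.9,-41.4,7.3,-1.295,0],[37.9,-41.4,11,-1.295,0],[37.9,-41.4,15,-1.295,0],[37.9,-41.4,19,-1.295,0],[37.9,-41.4,20,-1.295,0],[37.9,-41.4,20,-1.295,0],[37.9,-41.4,20,-1.295,0]]'; python3 - <<'E'
from h import *
togo(437,-6,52,99.2)
E
```

```text
time: 1.8
tool_pos: [423.2, -8.6, 54.9]
tcp_rot: [179.9, 0.0, 99.2]
ft_force: [1.5, -0.7, 0.4]
finger_gap: 0.3
grip_force: 0.0
t 1.80 pos [423.2  -8.6  54.9] rot [1.7991e+02 3.0000e-02 9.9200e+01] F [ 1.5 -0.7  0.4] gap 0.3 grip 0.0 q6 -17 | shift cm [0.03 1.4  0.3 ] turn -0.000
```

```bash
python3 -m crank '[[0,0.8,0,0,0],[0,1.6,0.2,0,0],[0,2.2,0.3,0,0],[0,2.7,0.3,0,0],[0,3.2,0.3,0,0],[0,3.7,0.3,0,0],[0,4.2,0.3,0,0],[0,4.6,0.3,0,0],[0,5.0,0.3,0,0]]';python3 -m crank '[[0,0.3,0,0,0],[0,0.6,0,0,0],[0,0.8,0,0,0],[0,1.0,0,0,0],[0,1.0,0,0,0]]'; python3 - <<'E'
from h import *
togo(482*.987,482*.16-8.6-416.3*.16,52,99.2)
s=sense()['tool_pos'];print(s[0]*.9871+s[1]*.16)
E
```

```text
time: 2.7
tool_pos: [471.8, -0.7, 51.4]
tcp_rot: [-179.9, 0.1, 99.2]
ft_force: [-9.8, -2.8, 15.6]
finger_gap: -0.1
grip_force: 9.3
time: 3.2
tool_pos: [481.3, 0.9, 51.4]
tcp_rot: [-179.9, 0.0, 99.2]
ft_force: [-12.5, -4.8, 16.7]
finger_gap: 0.2
grip_force: 10.6
t 3.20 pos [481.3   0.9  51.4] rot [-1.7988e+02  5.0000e-02  9.9230e+01] F [-12.5  -4.8  16.7] gap 0.2 grip 10.6 q6 -15 | shift cm [ 0.19 -0.53 -0.06] turn 0.001
475.1850305918964
```

```bash
cat > shot.py <<'E'
import sys
from h import *
n,u,v,w,h,sc,name=sys.argv[1],*map(int,sys.argv[2:7]),sys.argv[7]
p,d=snapshot(n);np.savez(name+".npz",p=p,d=d)
cv2.imwrite(f"pics/{name}.png",cv2.resize(p[v:v+h,u:u+w,::-1],None,fx=sc,fy=sc,interpolation=2))
E
python3 shot.py side 180 120 190 150 4 push1
```

```text
(no output)
```

View pics/push1.png

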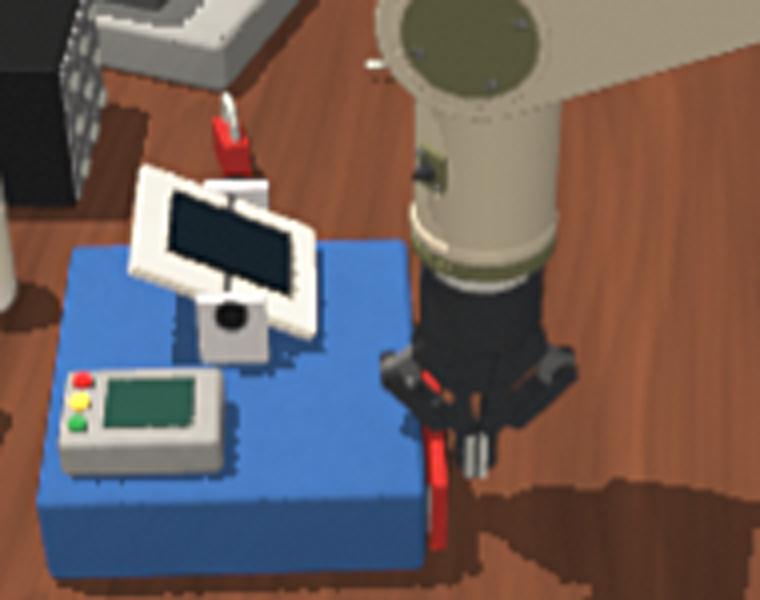

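The picture shows the outward-bowed finger linkage, at crop (420,390), touching the drawer front's top edge. The fingertips at (475,450) are not touching it. I back off and push with the narrow side instead.

```bash
python3 -m crank '[[0,-1,0,0,0],[0,-3,0,0,0],[0,-5,0,0,0],[0,-5,0,-0.14,0],[0,-5,0,-0.28,0],[0,-5,0,-0.42,0],[0,-5,0,-0.56,0],[0,-5,0,-0.7,0],[0,-5,0,-0.84,0],[0,-5,0,-0.98,0],[0,-5,0,-1.12,0],[0,-5,0,-1.26,0],[0,-5,0,-1.4,0],[0,-5,0,-1.571,0],[0,-5,0,-1.571,0],[0,-5,0,-1.571,0]]'; python3 - <<'E'
from h import *
s=sense()['tool_pos'];print(s[0]*.9871+s[1]*.16)
togo(485*.987+12.1,485*.16-74.7,52,189.2)
E
```

```text
time: 4.85
tool_pos: [432.1, -6.5, 50.3]
tcp_rot: [180.0, 0.0, -170.9]
ft_force: [-0.9, 0.2, -0.0]
finger_gap: 0.2
grip_force: 0.0
425.4909989104074
t 4.85 pos [432.1  -6.5  50.3] rot [ 180.      0.   -170.94] F [-0.9  0.2 -0. ] gap 0.2 grip 0.0 q6 -107 | shift cm [-5.94  0.01 -0.17] turn -0.003
```

```bash
python3 -m crank '[[-1.5,0,0,0,0],[-3,0,0,0,0],[-4,0,0,0,0],[-4.5,0,0,0,0],[-5,0,0,0,0],[-5.3,0,0,0,0],[-5.6,0,0,0,0]]';  python3 -m crank '[[-0.15,0,0,0,0],[-0.3,0,0,0,0],[-0.3,0,0,0,0]]'
```

```text
time: 5.55
tool_pos: [487.1, 2.4, 50.2]
tcp_rot: [180.0, -0.0, -170.8]
ft_force: [0.4, -0.4, -0.6]
finger_gap: 0.3
grip_force: 0.0
time: 5.85
tool_pos: [488.9, 2.8, 49.7]
tcp_rot: [180.0, -0.2, -170.8]
ft_force: [-4.3, -2.1, 1.5]
finger_gap: 0.3
grip_force: 0.0
```

```bash
python3 -m crank '[[-0.15,0,0,0,0],[-0.3,0,0,0,0],[-0.3,0,0,0,0]]';python3 -m crank '[[-0.15,0,0,0,0],[-0.3,0,0,0,0],[-0.3,0,0,0,0]]'
```

```text
time: 6.15
tool_pos: [488.9, 2.9, 48.2]
tcp_rot: [180.0, -0.5, -170.8]
ft_force: [-15.2, -4.1, 2.1]
finger_gap: -0.1
grip_force: 0.0
time: 6.45
tool_pos: [488.6, 4.0, 46.6]
tcp_rot: [179.8, -0.9, -170.8]
ft_force: [-25.1, -2.0, 6.4]
finger_gap: -0.1
grip_force: 0.0
```

```bash
python3 -m crank '[[0.5,0,0,0,0],[1.5,0,-1,0,0],[5,0,-3,0,0],[7,0,-8,0,1],[7,0,-13,0,6],[7,0,-18,0,6]]'; python3 shot.py side 180 120 190 150 4 push2; python3 - <<'E'
from h import *
for n in["side"]:
    z=np.load("push2.npz");p,d=z["p"],z["d"];H=hsv(p);W=cloud(n,d);X,Y,Z=np.moveaxis(W,2,0)
    red=((H[...,0]<8)|(H[...,0]>172))&(H[...,1]>170)&(H[...,2]>90)&(X>430)&(X<560)&(Y>-80)&(Y<150)&(Z>8)&(Z<85)
    t=W[red&(Z>60)];print(cv2.minAreaRect(np.float32(t[:,:2])));D=t[:,0]*.9871+t[:,1]*.16;print(np.percentile(D,[5,50,95]))
togo(518,353.3,200,158.5)
E
```

```text
time: 7.05
tool_pos: [426.0, -7.5, 228.3]
tcp_rot: [-180.0, 0.0, -170.8]
ft_force: [2.1, -1.0, -0.4]
finger_gap: 38.1
grip_force: 0.0
((506.67205810546875, 7.771518707275391), (9.92855453491211, 109.61259460449219), 8.871419906616211)
[497.28394958 501.87477669 505.95525376]
t 7.10 pos [430.3  -7.9 238.3] rot [-179.78    0.73 -170.78] F [ 3.7 -0.5  7.8] gap 45.8 grip 0.0 q6 -107 | shift cm [-14.4   34.27   3.88] turn 0.536
```

View pics/push2.png

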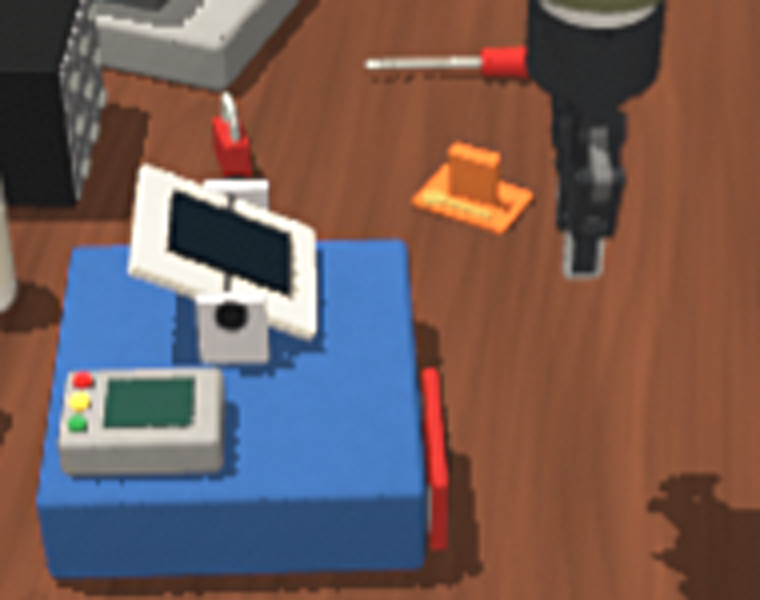

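The drawer front now sits against the body, at crop (435,455), with its face at about 497 mm against 496 expected. It is home. Next is the slide.

```bash
python3 -m crank '[[-2,4,0,0.05,4.5],[-3.5,8,0,0.12,4.5],[-5,12,0,0.19,4.5],[-6.5,16,0,0.26,4.5],[-8.5,20,0,0.33,4.5],[-10.5,25,0,0.40,4.5],[-12.5,30,1,0.47,4.5],[-14.4,34.3,3.9,0.536,4.5],[-14.4,34.3,7,0.536,4.5],[-14.4,34.3,7,0.536,4.5],[-14.4,34.3,7,0.536,4.5]]'; python3 - <<'E'
from h import *
togo(518,353.1,37,158.5)
E
```

```text
time: 8.2
tool_pos: [513.3, 353.7, 155.7]
tcp_rot: [-179.9, -0.1, 158.6]
ft_force: [1.1, -0.4, 0.7]
finger_gap: 44.8
grip_force: 0.0
t 8.20 pos [513.3 353.7 155.7] rot [-1.7986e+02 -9.0000e-02  1.5856e+02] F [ 1.1 -0.4  0.7] gap 44.8 grip 0.0 q6 -39 | shift cm [-0.47  0.14 11.87] turn 0.001
```

```bash
python3 -m crank '[[-0.47,0.14,4,0,4.5],[-0.47,0.14,8,0,4.5],[-0.47,0.14,10,0,4.5],[-0.47,0.14,11,0,4.5],[-0.47,0.14,11.7,0,4.5],[-0.47,0.14,11.85,0,4.5],[-0.47,0.14,11.85,0,4.5],[-0.47,0.14,11.85,0,3],[-0.47,0.14,11.85,0,2],[-0.47,0.14,11.85,0,1.2],[-0.47,0.14,11.85,0,1.2],[-0.47,0.14,11.85,0,1.2],[-0.47,0.14,11.85,0,1.2],[-0.47,0.14,11.85,0,1.2]]' 20;  python3 - <<'E'
from h import *
togo(518,353.1,37,158.5);print(sense())
E
```

```text
time: 9.6
tool_pos: [519.6, 354.3, 39.2]
tcp_rot: [179.9, 0.1, 158.5]
ft_force: [-1.6, -0.3, 6.5]
finger_gap: 13.8
grip_force: 20.7
t 9.60 pos [519.6 354.3  39.2] rot [1.7993e+02 5.0000e-02 1.5853e+02] F [-1.6 -0.3  6.5] gap 13.8 grip 20.7 q6 -39 | shift cm [ 0.11 -0.17  0.22] turn 0.001
{'time': 9.6, 'joint_pos': array([ 2.96159934e+01,  2.27814089e+01,  9.06301010e+01,  1.21040750e-03,
        6.65036531e+01, -3.89145428e+01]), 'qd': array([ 0.14445433,  0.01901478, -0.04751089,  0.05071381, -0.08188394,
        0.03041785]), 'joint_efforts': array([-1.36866434e-01, -6.09496951e+01, -4.16534650e+01, -6.56303717e-03,
       -3.02947015e-01,  1.03142261e-02]), 'tool_pos': array([519.60288394, 354.26913815,  39.19402372]), 'tcp_rot': array([1.79933292e+02, 5.24269883e-02, 1.58530024e+02]), 'ft_force': array([-1.59297799, -0.27971512,  6.51638489]), 'wrist_torque': array([-0.05821823,  0.13023918,  0.04592184]), 'grip_force': 20.71270912885666, 'finger_gap': 13.786312276981652}
```

```bash
python3 -m crank '[[0,0,-1,0,1.2],[0,0,-3,0,1.2],[0,0,-6,0,1.2],[0,0,-9,0,1.2],[0,0,-12,0,1.2],[0,0,-15,0,1.2],[0,0,-15,0,1.2],[0,0,-15,0,1.2],[0,0,-15,0,1.2]]';  python3 - <<'E'
from h import *
togo(480,-121.5,180,189.2)
E
```

```text
time: 10.5
tool_pos: [518.1, 353.3, 186.5]
tcp_rot: [-179.9, -0.1, 158.5]
ft_force: [-0.4, -0.7, -1.0]
finger_gap: 13.7
grip_force: 19.8
t 10.50 pos [518.1 353.3 186.5] rot [-1.7988e+02 -1.0000e-01  1.5852e+02] F [-0.4 -0.7 -1. ] gap 13.7 grip 19.8 q6 -39 | shift cm [-13.84 -45.58   0.72] turn -0.535
```

```bash
python3 -m crank '[[-0.5,-2,0,0,1.2],[-1.5,-5,0,-0.05,1.2],[-2.5,-8,0,-0.1,1.2],[-3.5,-11,0,-0.15,1.2],[-4.5,-14.5,0,-0.2,1.2],[-5.5,-18,0,-0.25,1.2],[-6.5,-21.5,0,-0.3,1.2],[-7.5,-25,0,-0.35,1.2],[-8.7,-28.5,0,-0.4,1.2],[-9.8,-32,0,-0.45,1.2],[-10.8,-35.5,0,-0.5,1.2],[-11.8,-39,0,-0.535,1.2],[-12.8,-42,0,-0.535,1.2],[-13.5,-44.5,0,-0.535,1.2],[-13.8,-45.6,0.7,-0.535,1.2],[-13.8,-45.6,0.7,-0.535,1.2],[-13.8,-45.6,0.7,-0.535,1.2]]';  python3 shot.py side 180 90 190 150 4 carry;python3 - <<'E'
from h import *
togo(500.3,-121.5,120,189.2)
z=np.load("carry.npz");p,d=z["p"],z["d"];H=hsv(p);W=cloud("side",d);X,Y,Z=np.moveaxis(W,2,0)
E
```

```text
time: 12.2
tool_pos: [479.8, -120.1, 179.8]
tcp_rot: [179.9, -0.1, -170.8]
ft_force: [0.1, -0.2, -0.9]
finger_gap: 13.9
grip_force: 19.8
t 12.25 pos [ 480.2 -119.9  180.4] rot [ 1.7993e+02 -7.0000e-02 -1.7079e+02] F [ 0.7 -0.2 -0.8] gap 13.8 grip 19.9 q6 -119 | shift cm [-1.97 -0.49  6.03] turn 0.000
```

View pics/carry.png

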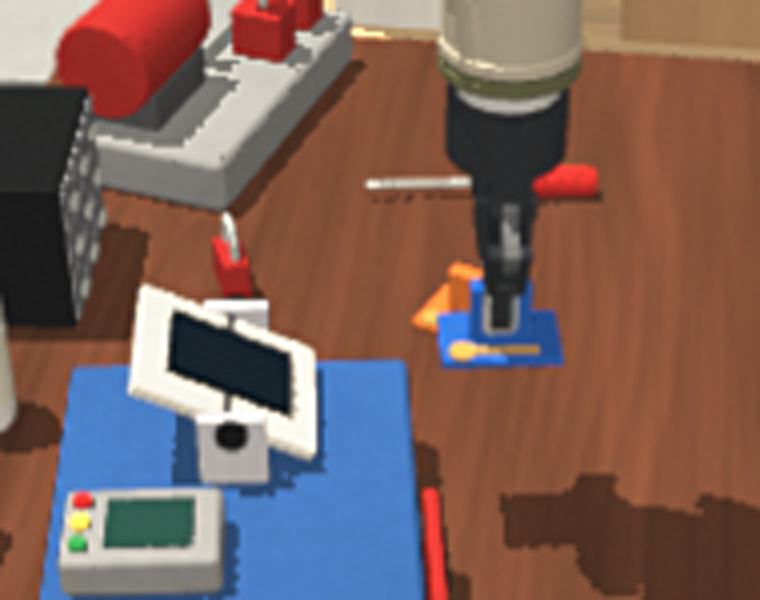

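The picture shows the slide held level at crop (500,330), key on the near side and the fingers clear of the plate. I now tilt it in the grip by pressing its leading end on the front top edge of the reader body.

```bash
python3 -m crank '[[0,0,3,0,1.2],[-1,-0.5,5,0,1.2],[-1.97,-0.5,6,0,1.2],[-1.97,-0.5,6,0,1.2],[-1.97,-0.5,6.3,0,1.2],[-1.97,-0.5,6.6,0,1.2],[-1.97,-0.5,6.6,0,1.2]]'; python3 -m crank '[[0.05,0,0.2,0,1.2],[0.1,0,0.4,0,1.2],[0.2,0,0.6,0,1.2],[0.2,0,0.6,0,1.2]]'
```

```text
time: 12.95
tool_pos: [500.7, -122.6, 115.5]
tcp_rot: [-180.0, 0.0, -170.8]
ft_force: [-0.2, -0.5, -1.1]
finger_gap: 13.7
grip_force: 19.8
time: 13.35
tool_pos: [498.9, -123.3, 110.7]
tcp_rot: [-180.0, 0.0, -170.8]
ft_force: [-7.1, 2.3, 8.9]
finger_gap: 13.7
grip_force: 22.0
```

```bash
python3 -m crank '[[0.1,0,0.2,0,1.2],[0.2,0,0.4,0,1.2],[0.3,0,0.6,0,1.2],[0.3,0,0.6,0,1.2]]'; cat > tilt.py <<'E'
import sys
from h import *
p,d=snapshot("side");H=hsv(p);W=cloud("side",d);X,Y,Z=np.moveaxis(W,2,0);s=sense();c=s["tool_pos"]
np.savez(sys.argv[1]+".npz",p=p,d=d)
u=proj("side",c-[0,0,20])[0]
v,uu=np.mgrid[:420,:560];near=np.hypot(uu-u[0],v-u[1])<42
b=near&(H[...,0]>100)&(H[...,0]<125)&(H[...,1]>130)&(H[...,2]>50)&(np.linalg.norm(W-(c-[0,0,30]),axis=2)<75)
th=np.radians(9.2);dd=np.array([np.cos(th),np.sin(th),0]);nn=np.array([-np.sin(th),np.cos(th),0])
yel=near&(H[...,0]>15)&(H[...,0]<33)&(H[...,1]>100)&(H[...,2]>120)&(np.linalg.norm(W-(c-[0,0,30]),axis=2)<75)
q=W[yel];a=(q-c)@dd;print("key",len(q),"slope",np.polyfit(a,q[:,2]-c[2],1) if len(q)>5 else None)
# plate: lower blue, facing the camera side, robust plane
q=W[cv2.erode(b.astype(np.uint8),np.ones((2,2)))>0];a=(q-c)@dd;l=(q-c)@nn;q=q[l>9];
rng=np.random.default_rng(0);best=None
for _ in range(400):
    t=q[rng.choice(len(q),3,False)];m=np.cross(t[1]-t[0],t[2]-t[0]);L=np.linalg.norm(m)
    if L<100: continue
    m/=L;k=abs((q-t[0])@m)<2
    if abs(m[2])>.6 and(best is None or k.sum()>best.sum()):best=k
if best is not None:
    q=q[best]
    m=np.linalg.svd(q-q.mean(0))[2][2];m*=np.sign(m[2]);print("plate",len(q),"n",m.round(3),"along slope",np.arctan2(-m@dd,m[2]).round(3),"side tilt",np.arctan2(-m@nn,m[2]).round(3))
cv2.imwrite(f"pics/{sys.argv[1]}.png",cv2.resize(p[max(0,int(u[1])-75):int(u[1])+75,int(u[0])-100:int(u[0])+100,::-1],None,fx=4,fy=4,interpolation=2))
E
python3 tilt.py tilt1
```

```text
time: 13.75
tool_pos: [496.0, -123.8, 104.5]
tcp_rot: [-180.0, 0.0, -170.8]
ft_force: [-5.9, 2.0, 8.3]
finger_gap: 13.8
grip_force: 22.9
key 34 slope [  0.18941452 -27.31240329]
plate 90 n [-0.081 -0.075  0.994] along slope 0.093 side tilt 0.061
```

View pics/tilt1.png

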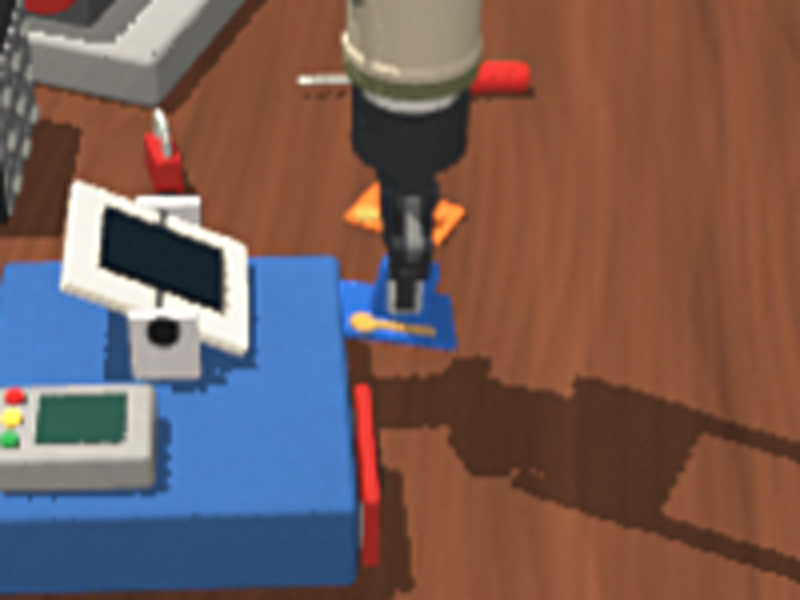

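The slide is pivoting in the grip: the plate at crop (400,320) now tilts with its reader end up. I carry on.

```bash
python3 -m crank '[[0.1,0,0.2,0,1.2],[0.3,0,0.4,0,1.2],[0.45,0,0.6,0,1.2],[0.6,0,0.75,0,1.2],[0.7,0,0.9,0,1.2],[0.7,0,0.95,0,1.2],[0.7,0,0.95,0,1.2]]';python3 -m crank '[[0.5,0,-1.5,0,1.2],[0.5,0,-4,0,1.2],[0.5,0,-7,0,1.2],[0.5,0,-7,0,1.2],[0.5,0,-7,0,1.2]]'; python3 tilt.py tilt2
```

```text
time: 14.5
tool_pos: [490.2, -125.2, 95.3]
tcp_rot: [-179.9, 0.2, -170.8]
ft_force: [0.2, 0.7, 4.5]
finger_gap: 13.3
grip_force: 23.6
time: 15.0
tool_pos: [484.6, -125.9, 164.7]
tcp_rot: [-179.9, 0.1, -170.8]
ft_force: [-0.4, -0.7, -2.1]
finger_gap: 13.9
grip_force: 22.7
key 32 slope [  0.39004587 -26.88398958]
plate 30 n [-0.388  0.126  0.913] along slope 0.378 side tilt -0.201
```

View pics/tilt2.png

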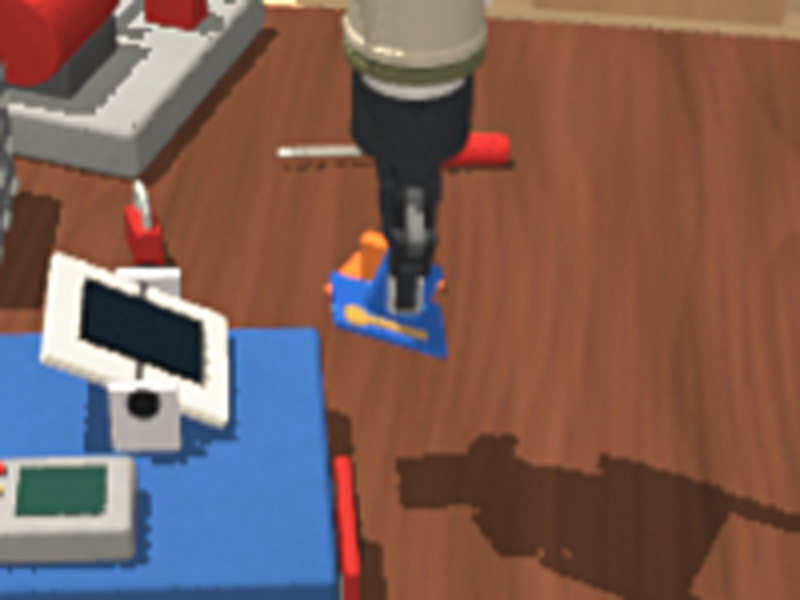

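The slide, at crop (390,315), is now tilted about parallel to the glass. I measure its angle by casting the plate's near lower edge onto the known vertical plane.

```bash
cat > edge.py <<'E'
import sys
from h import *
th=np.radians(9.2);dd=np.array([np.cos(th),np.sin(th),0]);nn=np.array([-np.sin(th),np.cos(th),0])
def onlat(n,uv,c,lat):
    r,R,t=rays(n,uv);o=-R.T@t;d=r@R;k=(lat-(o-c)@nn)/(d@nn);return o+d*k[:,None]
def edge(p,c,lat=28):
    H=hsv(p);u=proj("side",c-[0,0,20])[0].astype(int);m=np.zeros((420,560),bool);m[u[1]-20:u[1]+40,u[0]-35:u[0]+35]=1
    m&=(H[...,0]>100)&(H[...,0]<125)&(H[...,1]>130)&(H[...,2]>50)
    m=max(comps(m,50),key=lambda t:t[1])[0]
    cols=[x for x in range(560) if m[:,x].any()];px=np.array([[x,np.where(m[:,x])[0].max()+.5] for x in cols],float)
    P=onlat("side",px,c,lat);a=(P-c)@dd;z=P[:,2]-c[2];k=np.ones(len(a),bool)
    for _ in range(8):
        f=np.polyfit(a[k],z[k],1);r=abs(np.polyval(f,a)-z);k=r<max(1.5,1.5*np.median(r))
    print("edge: n",k.sum(),"angle",np.arctan(f[0]).round(3),"z at tcp",f[1].round(1),"a range",a[k].min().round(1),a[k].max().round(1))
if __name__=="__main__":
    z=np.load(sys.argv[1]+".npz");edge(z["p"],sense()["tool_pos"])
    # glass for comparison: near edge corners
    q=onlat("side",[[222.4,182.4],[252,192.4]],np.array([656,-96.8,127.5]),32);e=q[0]-q[1];print("glass edge angle",np.arctan2(e[2],e@dd),np.linalg.norm(e),q)
    c=np.array([656,-96.8,127.5]);print(c@dd,c@nn)
E
python3 edge.py tilt2
```

```text
edge: n 17 angle 0.034 z at tcp -132.4 a range 52.7 96.9
glass edge angle 0.4404962716787648 83.56336959599906 [[687.1719157  -59.33424759 146.05471118]
 [612.55781487 -71.41909492 110.42425845]]
632.0848909193105 -200.43684958490888
```

```bash
sed -i 's/^def edge(p,c,lat=28):/def edge(p,c,lat=28,D=None):/; s/    m=max(comps/    m\&=np.linalg.norm(cloud("side",D)-(c-[0,0,30]),axis=2)<62\n    m=max(comps/; s/edge(z\["p"\],sense()\["tool_pos"\])/edge(z["p"],sense()["tool_pos"],D=z["d"])/' edge.py; python3 edge.py tilt2; python3 - <<'E'
from edge import *
# refine glass slope: depth plane restricted, plus both-view normals
for n in("top","side"):
    z=np.load(("top0","tilt2")[n=="side"]+".npz");W=cloud(n,z["d"]);H=hsv(z["p"]);X,Y,Z=np.moveaxis(W,2,0)
    m=(X>610)&(X<705)&(Y>-140)&(Y<-55)&(Z>98)&(Z<160)&(H[...,2]<100)
    m=cv2.erode(m.astype(np.uint8),np.ones((3,3)))>0;q=W[m];a=q@dd;l=q@nn
    A=np.c_[a-632,l+200,np.ones(len(a))];k=np.ones(len(a),bool)
    for _ in range(5):
        f=np.linalg.lstsq(A[k],q[k,2],rcond=None)[0];r=abs(A@f-q[:,2]);k=r<6
    print(n,k.sum(),f,np.arctan(f[0]))
E
```

```text
edge: n 24 angle 0.379 z at tcp -33.0 a range -23.4 43.3
glass edge angle 0.4404962716787648 83.56336959599906 [[687.1719157  -59.33424759 146.05471118]
 [612.55781487 -71.41909492 110.42425845]]
632.0848909193105 -200.43684958490888
top 772 [ 5.16192470e-01 -6.55516136e-03  1.28863395e+02] 0.4765175117075582
side 354 [ 5.18822620e-01 -4.97483844e-03  1.31411491e+02] 0.4785920663451974
```

```bash
python3 - <<'E'
from h import *
togo(628.2,-101.2,185,189.2)
E
```

```text
t 15.05 pos [ 483.8 -125.5  163.4] rot [ 180.      0.   -170.83] F [-0.3 -1.1 -1.1] gap 13.7 grip 22.7 q6 -120 | shift cm [-14.65   0.1   -2.16] turn -0.001
```

```bash
python3 -m crank '[[0,0,-1,0,1.2],[-2,0,-2,0,1.2],[-5,0,-2.2,0,1.2],[-8,0,-2.2,0,1.2],[-11,0,-2.2,0,1.2],[-13,0,-2.2,0,1.2],[-14.3,0.1,-2.2,0,1.2],[-14.65,0.1,-2.2,0,1.2],[-14.65,0.1,-2.2,0,1.2],[-14.65,0.1,-2.2,0,1.2]]'; python3 - <<'E'
from h import *
togo(615.5*.98714+200.4*.15988,615.5*.15988-200.4*.98714,163.2,189.2)
E
python3 tilt.py hover; python3 edge.py hover
```

```text
time: 16.05
tool_pos: [627.7, -101.3, 185.3]
tcp_rot: [180.0, -0.1, -170.8]
ft_force: [0.4, 0.8, -1.0]
finger_gap: 13.9
grip_force: 22.7
t 16.05 pos [ 627.7 -101.3  185.3] rot [ 1.7998e+02 -7.0000e-02 -1.7083e+02] F [ 0.4  0.8 -1. ] gap 13.9 grip 22.7 q6 -113 | shift cm [-1.21 -0.01  2.2 ] turn -0.001
key 37 slope [  0.41280468 -28.97568185]
plate 30 n [-0.404  0.215  0.889] along slope 0.389 side tilt -0.302
edge: n 21 angle 0.364 z at tcp -38.4 a range -11.2 47.3
glass edge angle 0.4404962716787648 83.56336959599906 [[687.1719157  -59.33424759 146.05471118]
 [612.55781487 -71.41909492 110.42425845]]
632.0848909193105 -200.43684958490888
```

View pics/hover.png

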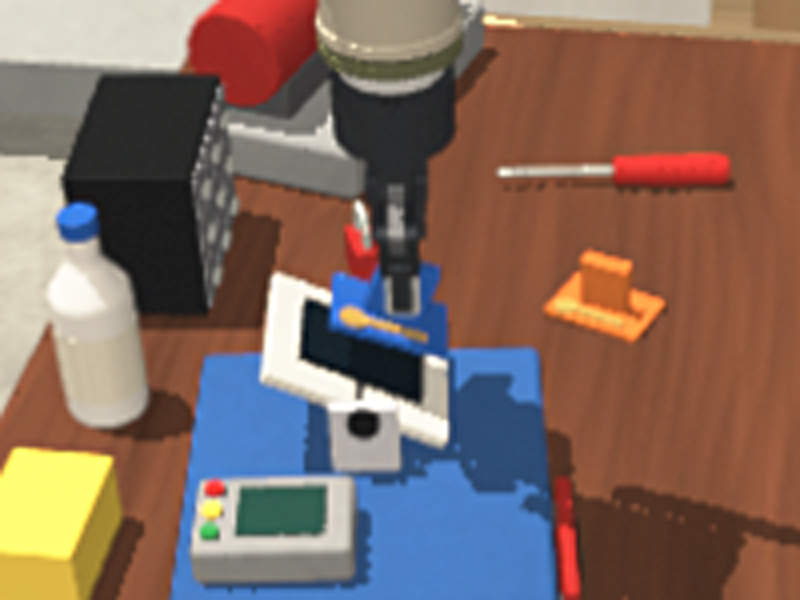

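The plate at crop (385,320) is tilted about 0.39 rad, and the glass is at 0.477. I go back to the rigid edge for the missing 0.08 rad or so, to spare the sprung pad.

```bash
python3 -m crank '[[2,0,0,0,1.2],[5,0,0,0,1.2],[9,0,0,0,1.2],[12,0,1,0,1.2],[13.96,0,4,0,1.2],[13.96,0,7,0,1.2],[13.96,0,8.5,0,1.2],[13.96,0,8.8,0,1.2],[13.96,0,9.0,0,1.2],[13.96,0,9.2,0,1.2],[13.96,0,9.35,0,1.2],[13.96,0,9.35,0,1.2]]';python3 -m crank '[[0.3,0,-1.5,0,1.2],[0.3,0,-5,0,1.2],[0,0,-9,0,1.2],[-3,0,-9.4,0,1.2],[-7,0,-9.4,0,1.2],[-11,0,-9.4,0,1.2],[-13,0,-9.4,0,1.2],[-13.96,0,-9.4,0,1.2],[-13.96,0,-9.4,0,1.2],[-13.96,0,-9.4,0,1.2]]'; python3 tilt.py hover2; python3 edge.py hover2
```

```text
time: 17.3
tool_pos: [491.2, -123.8, 94.2]
tcp_rot: [-180.0, 0.0, -170.8]
ft_force: [-9.4, 0.8, 7.6]
finger_gap: 13.9
grip_force: 24.3
time: 18.3
tool_pos: [628.0, -101.4, 186.8]
tcp_rot: [-180.0, -0.0, -170.8]
ft_force: [-0.7, 0.3, -0.6]
finger_gap: 13.5
grip_force: 23.0
key 33 slope [  0.40921947 -27.69803925]
plate 31 n [-0.078 -0.827  0.556] along slope 0.36 side tilt 0.966
edge: n 22 angle 0.349 z at tcp -36.9 a range -24.2 47.1
glass edge angle 0.4404962716787648 83.56336959599906 [[687.1719157  -59.33424759 146.05471118]
 [612.55781487 -71.41909492 110.42425845]]
632.0848909193105 -200.43684958490888
```

View pics/hover2.png

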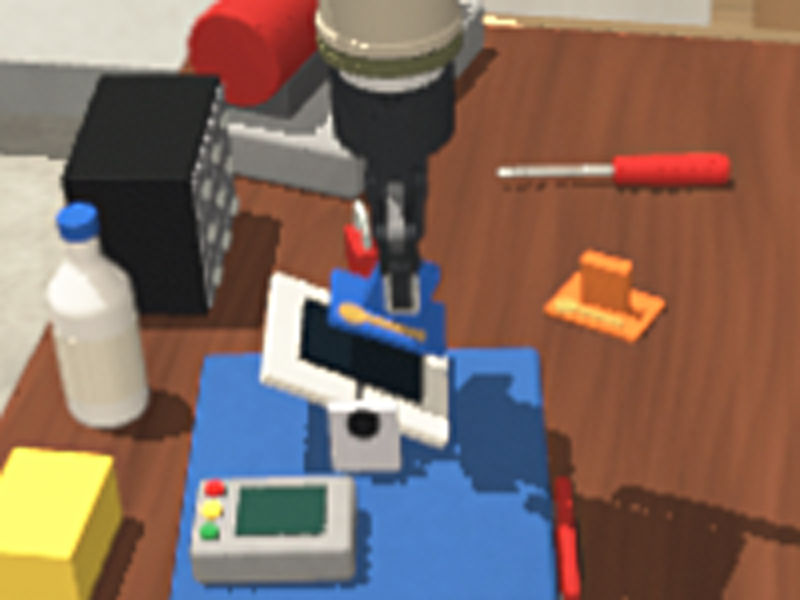

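The plate's key line at crop (345,310)–(425,337) is now parallel to the glass's edge, with image slopes 0.34 and 0.35. I approach along the normal and stop on force.

```bash
python3 -m crank '[[-0.3,0,0.6,0,1.2],[-0.6,0,1.1,0,1.2],[-0.8,0,1.55,0,1.2],[-0.95,0,1.85,0,1.2],[-0.95,0,1.85,0,1.2],[-0.95,0,1.85,0,1.2]]';python3 -m crank '[[-0.05,0,0.09,0,1.2],[-0.09,0,0.18,0,1.2],[-0.09,0,0.18,0,1.2]]'; python3 - <<'E'
from h import *
n=np.array([-.459*.987,-.459*.16,.888])
F=[sense()["ft_force"]@n for _ in range(5)];print(F)
togo(615.5*.98714+200.4*.15988,615.5*.15988-200.4*.98714,163.2,189.2)
E
```

```text
time: 18.95
tool_pos: [637.7, -99.6, 167.5]
tcp_rot: [180.0, -0.0, -170.8]
ft_force: [-0.4, -0.1, -1.0]
finger_gap: 13.8
grip_force: 23.0
time: 19.25
tool_pos: [638.7, -99.5, 165.8]
tcp_rot: [-180.0, 0.0, -170.8]
ft_force: [0.3, -0.3, -1.2]
finger_gap: 13.8
grip_force: 23.0
[np.float64(-1.1886121412464752), np.float64(-1.1886121412464752), np.float64(-1.1886121412464752), np.float64(-1.1886121412464752), np.float64(-1.1886121412464752)]
t 19.25 pos [638.7 -99.5 165.8] rot [-180.      0.   -170.82] F [ 0.3 -0.3 -1.2] gap 13.8 grip 23.0 q6 -113 | shift cm [-0.09 -0.01  0.26] turn -0.000
```

```bash
python3 -m crank '[[-0.05,0,0.09,0,1.2],[-0.09,0,0.18,0,1.2],[-0.09,0,0.18,0,1.2]]';python3 -m crank '[[-0.04,0,0.09,0,1.2],[-0.05,0,0.1,0,1.2]]'; python3 -m crank '[[-0.04,0,0.09,0,1.2],[-0.05,0,0.1,0,1.2]]'
```

```text
time: 19.55
tool_pos: [639.5, -99.3, 163.9]
tcp_rot: [180.0, -0.0, -170.8]
ft_force: [0.5, 0.0, -1.3]
finger_gap: 13.9
grip_force: 23.0
time: 19.75
tool_pos: [640.0, -99.3, 163.1]
tcp_rot: [180.0, -0.0, -170.8]
ft_force: [-1.4, -0.1, 0.6]
finger_gap: 14.0
grip_force: 23.2
time: 19.95
tool_pos: [640.5, -99.2, 162.2]
tcp_rot: [180.0, -0.0, -170.8]
ft_force: [-2.4, -0.8, 1.5]
finger_gap: 13.7
grip_force: 23.3
```

```bash
cat > ang.py <<'E'
from edge import *
def key(p,c):
    H=hsv(p);m=(H[...,0]>15)&(H[...,0]<33)&(H[...,1]>100)&(H[...,2]>110)
    u=proj("side",c-[0,0,25])[0];v,uu=np.mgrid[:420,:560];m&=(abs(uu-u[0])<30)&(abs(v-u[1])<30)
    k=max(comps(m,10),key=lambda t:t[1])[0];y,x=np.where(k);P=onlat("side",np.c_[x,y],c,20)
    # weigh with brightness-free PCA in world vertical plane
    a=(P-c)@dd;z=P[:,2]-c[2];w=np.linalg.eigh(np.cov(a,z))[1][:,1];return np.arctan(w[1]/w[0]),len(a),a.min(),a.max()
if __name__=="__main__":
    for f,c in(("carry",[480.2,-119.9,180.4]),("hover",[627.7,-101.3,185.3]),("hover2",[628,-101.4,186.8])):
        print(f,key(np.load(f+".npz")["p"],np.array(c)))
    p,d=snapshot("side");np.savez("now.npz",p=p,d=d);c=sense()["tool_pos"];print("now",key(p,c));edge(p,c,D=d)
    s=sense();print(s["ft_force"],s["wrist_torque"])
E
python3 ang.py
```

```text
carry (np.float64(-0.0015328464105447655), 35, np.float64(-22.11605476277594), np.float64(30.371074829144096))
hover (np.float64(0.38815413611640265), 38, np.float64(-11.535519130392835), np.float64(39.30994147529119))
hover2 (np.float64(0.43428544166544986), 33, np.float64(-11.91688935454955), np.float64(38.85349063025869))
now (np.float64(0.42694933288113485), 34, np.float64(-10.621117399701413), np.float64(38.25264413327358))
edge: n 25 angle 0.41 z at tcp -38.9 a range -20.6 46.1
[-1.83048969  1.17524348  1.39677258] [ 0.03043625  0.28357696 -0.02788786]
```

```bash
python3 -m crank '[[-0.04,0,0.09,0,1.2],[-0.09,0,0.18,0,1.2],[-0.09,0,0.18,0,1.2]]';python3 -m crank '[[-0.04,0,0.09,0,1.2],[-0.05,0,0.1,0,1.2],[-0.05,0,0.1,0,1.2]]'; python3 ang.py|tail -3
```

```text
time: 20.3
tool_pos: [641.5, -99.1, 160.4]
tcp_rot: [-180.0, -0.0, -170.8]
ft_force: [-4.0, 0.9, 4.1]
finger_gap: 13.6
grip_force: 23.7
time: 20.6
tool_pos: [641.9, -99.0, 159.5]
tcp_rot: [-180.0, -0.0, -170.8]
ft_force: [-5.5, 1.4, 4.9]
finger_gap: 13.6
grip_force: 23.8
now (np.float64(0.41590059523920236), 37, np.float64(-11.866389465464067), np.float64(39.480489292539694))
edge: n 23 angle 0.418 z at tcp -38.0 a range -19.4 47.3
[-6.24157723 -0.24105061  6.16652343] [ 0.01334045  0.6290983  -0.02633905]
```

```bash
python3 -m crank '[[-0.09,0,-0.24,0,1.2],[-0.18,0,-0.32,0,1.2],[-0.27,0,-0.14,0,1.2],[-0.18,0,-0.09,0,1.2],[-0.09,0,-0.05,0,1.2],[0,0,0,0,1.2],[0.09,0,0.05,0,1.2],[0.18,0,0.09,0,1.2],[0.18,0,0.09,0,1.2]]'; python3 ang.py|tail -3
```

```text
time: 21.55
tool_pos: [641.9, -99.4, 160.0]
tcp_rot: [-179.9, 0.3, -170.8]
ft_force: [0.6, 0.5, 5.0]
finger_gap: 13.7
grip_force: 24.1
now (np.float64(0.4309901624646474), 40, np.float64(-9.318347747154895), np.float64(39.32971923256759))
edge: n 28 angle 0.437 z at tcp -38.7 a range -21.9 49.7
[0.669268   1.04567054 6.47424256] [ 0.07899926 -0.40371294  0.02945528]
```

```bash
python3 - <<'E'
from edge import *
c=np.array([656,-96.8,127.5])
def line(px,lat,nm):
    P=onlat("side",px,c,lat);a=(P-c)@dd;z=P[:,2]-c[2];k=np.ones(len(a),bool)
    for _ in range(8):
        f=np.polyfit(a[k],z[k],1);r=abs(np.polyval(f,a)-z);k=r<max(1.2,1.5*np.median(r))
    print(nm,k.sum(),np.arctan(f[0]).round(3),f[1].round(2),a[k].min().round(1),a[k].max().round(1))
for f in("side0","push2","now"):
    p=np.load(f+".npz")["p"];H=hsv(p);box=np.zeros((420,560),bool);box[155:215,205:270]=1
    g=max(comps(box&(H[...,2]<100)&(H[...,1]<140),50),key=lambda t:t[1])[0] if f!="now" else None
    if g is not None:
        cols=[x for x in range(560) if g[:,x].any()][2:-2]
        line(np.array([[x,np.where(g[:,x])[0].max()+.5] for x in cols],float),32,f+" glass near")
        line(np.array([[x,np.where(g[:,x])[0].min()-.5] for x in cols],float),-32,f+" glass far")
    else:
        # remaining dark strip in front of the plate: rows between plate edge and frame, per column
        z=np.load("now.npz");H2=H
        ys=[]
        for x in range(215,262):
            col=np.where(box[:,x]&(H[:,x,2]<75)&(H[:,x,1]<255))[0];ys.append((x,len(col),col.min() if len(col) else -1,col.max() if len(col) else -1))
        print(ys)
E
```

```text
side0 glass near 18 0.456 -1.53 -33.5 32.9
side0 glass far 20 0.481 1.68 -33.4 35.3
push2 glass near 19 0.466 -1.33 -33.5 32.9
push2 glass far 20 0.481 1.68 -33.4 35.3
[(215, 0, -1, -1), (216, 0, -1, -1), (217, 0, -1, -1), (218, 0, -1, -1), (219, 0, -1, -1), (220, 0, -1, -1), (221, 0, -1, -1), (222, 4, np.int64(179), np.int64(182)), (223, 14, np.int64(169), np.int64(182)), (224, 0, -1, -1), (225, 1, np.int64(183), np.int64(183)), (226, 1, np.int64(183), np.int64(183)), (227, 0, -1, -1), (228, 1, np.int64(184), np.int64(184)), (229, 1, np.int64(184), np.int64(184)), (230, 1, np.int64(185), np.int64(185)), (231, 1, np.int64(185), np.int64(185)), (232, 1, np.int64(185), np.int64(185)), (233, 1, np.int64(186), np.int64(186)), (234, 5, np.int64(186), np.int64(200)), (235, 13, np.int64(155), np.int64(201)), (236, 15, np.int64(155), np.int64(201)), (237, 21, np.int64(155), np.int64(201)), (238, 16, np.int64(162), np.int64(201)), (239, 14, np.int64(163), np.int64(201)), (240, 22, np.int64(163), np.int64(201)), (241, 19, np.int64(163), np.int64(199)), (242, 16, np.int64(163), np.int64(189)), (243, 22, np.int64(155), np.int64(189)), (244, 25, np.int64(155), np.int64(190)), (245, 17, np.int64(155), np.int64(190)), (246, 12, np.int64(155), np.int64(190)), (247, 8, np.int64(155), np.int64(191)), (248, 2, np.int64(190), np.int64(191)), (249, 2, np.int64(191), np.int64(192)), (250, 2, np.int64(191), np.int64(192)), (251, 2, np.int64(192), np.int64(193)), (252, 0, -1, -1), (253, 0, -1, -1), (254, 0, -1, -1), (255, 0, -1, -1), (256, 0, -1, -1), (257, 0, -1, -1), (258, 0, -1, -1), (259, 0, -1, -1), (260, 0, -1, -1), (261, 0, -1, -1)]
```

```bash
python3 -m crank '[[-0.03,0,0.08,0,1.2],[-0.05,0,0.16,0,1.2],[-0.06,0,0.22,0,1.2],[-0.06,0,0.22,0,1.2]]'; python3 ang.py|tail -3;  python3 -m crank '[[0.05,0,0.06,0,1.2],[0.1,0,0.12,0,1.2],[0.1,0,0.12,0,1.2]]'; python3 ang.py|tail -3
```

```text
time: 22.0
tool_pos: [642.2, -99.3, 157.7]
tcp_rot: [-179.9, 0.2, -170.8]
ft_force: [-1.4, 0.1, 7.0]
finger_gap: 13.9
grip_force: 24.2
now (np.float64(0.45415062925956307), 36, np.float64(-9.389462926402741), np.float64(39.338409139953654))
edge: n 24 angle 0.459 z at tcp -38.4 a range -19.4 47.2
[-1.69455444  0.11734262  7.58848032] [ 0.11093142 -0.06086926  0.07120949]
time: 22.35
tool_pos: [641.5, -99.4, 156.8]
tcp_rot: [-179.9, 0.3, -170.8]
ft_force: [-1.3, 0.5, 6.6]
finger_gap: 13.6
grip_force: 24.4
now (np.float64(0.47565779134151054), 35, np.float64(-8.665676237034939), np.float64(39.926792680925885))
edge: n 25 angle 0.49 z at tcp -38.9 a range -21.4 50.1
[0.19600468 0.05024932 8.10661005] [ 0.15420859 -0.22895503 -0.01420691]
```

The slide is flush now (0.476 and 0.49 against 0.477). I firm the grip to lock the angle, ease off to light pressure and check the centring.

```bash
python3 -m crank '[[0,0,0,0,1.2],[0,0,0,0,1.2],[0.05,0,-0.1,0,1.2],[0.12,0,-0.2,0,1.2],[0.12,0,-0.2,0,1.2]]' 40; python3 ang.py|tail -3; cat > cen.py <<'E'
from edge import *
from scipy.spatial.transform import Rotation as Ro
s=.477;ex=dd*np.cos(s)+np.array([0,0,np.sin(s)]);ez=-dd*np.sin(s)+np.array([0,0,np.cos(s)]);C0=np.array([656,-96.8,127.7])
def onpl(n,uv,o3):
    r,R,t=rays(n,uv);o=-R.T@t;d=r@R;k=((o3-o)@ez)/(d@ez);return o+d*k[:,None]
for n in("side","top"):
    p,D=snapshot(n);np.savez("cen_"+n+".npz",p=p,d=D);H=hsv(p);m=(H[...,0]>100)&(H[...,0]<125)&(H[...,1]>130)&(H[...,2]>40)
    W=cloud(n,D);h=(W-C0)@ez;m&=(np.abs((W-C0)@ex)<60)&(np.abs((W-C0)@nn)<45)&(h>-12)&(h<60)
    pl=m&(h<15)
    y,x=np.where(pl);P=onpl(n,np.c_[x,y],C0+ez*3)
    a=(P-C0)@ex;l=(P-C0)@nn;print(n,len(a),"along",np.percentile(a,[0,1,50,99,100]).round(1),"lat",np.percentile(l,[0,1,50,99,100]).round(1),"height med",np.median(h[pl]).round(1))
    t=m&(h>30);print("   tab top along/lat",np.median((W[t]-C0)@ex),np.median((W[t]-C0)@nn),t.sum(),np.percentile((W[t]-C0)@ex,[2,98]))
E
python3 cen.py
```

```text
time: 22.9
tool_pos: [639.8, -99.6, 158.2]
tcp_rot: [-179.9, 0.2, -170.8]
ft_force: [0.7, -0.1, 3.7]
finger_gap: 13.2
grip_force: 40.1
now (np.float64(0.4799933856271158), 35, np.float64(-9.522584269139207), np.float64(39.233565262666914))
edge: n 25 angle 0.479 z at tcp -38.7 a range -19.6 49.4
[1.16329139 0.03351587 5.07566506] [ 0.00721688 -0.42047951 -0.02000753]
side 252 along [-42.2 -42.2   3.3  39.8  40.3] lat [-28.6 -27.2   2.3  33.   33.5] height med 6.2
   tab top along/lat -15.263583667777011 4.668859998926199 31 [-21.48827313  20.08219477]
top 177 along [-43.5 -43.5 -34.7  34.3  35. ] lat [-29.4 -28.9   1.7  27.6  27.9] height med 4.8
   tab top along/lat -14.721042373951041 -0.3609721995107601 48 [-22.65712863  -4.07614756]
```

```bash
python3 -m crank '[[0.1,0,-0.25,0,1.2],[0.1,0,-0.5,0,1.2],[0.1,0,-0.6,0,1.2],[0.1,0,-0.6,0,1.2]]'; python3 - <<'E'
from h import *
togo(641.5-.453*5,-99.3-.073*5,159.1+.888*5,189.2)
E
python3 ang.py|tail -3
```

```text
time: 23.45
tool_pos: [637.2, -99.6, 162.4]
tcp_rot: [180.0, -0.1, -170.8]
ft_force: [0.0, -0.2, -0.8]
finger_gap: 13.7
grip_force: 39.3
t 23.45 pos [637.2 -99.6 162.4] rot [ 1.7997e+02 -7.0000e-02 -1.7082e+02] F [ 0.  -0.2 -0.8] gap 13.7 grip 39.3 q6 -113 | shift cm [-0.2  -0.04 -0.12] turn -0.000
now (np.float64(0.472941396502782), 36, np.float64(-9.92940423212583), np.float64(38.757158272845096))
edge: n 23 angle 0.448 z at tcp -39.4 a range -20.0 49.2
[-0.86082812  0.18979039 -1.48967985] [-0.0097138  -0.01681453  0.01736806]
```

```bash
python3 -m crank '[[-0.1,-0.02,-0.12,0,1.2],[-0.2,-0.04,-0.12,0,1.2],[-0.2,-0.04,-0.12,0,1.2],[-0.25,-0.04,-0.03,0,1.2],[-0.3,-0.04,0.06,0,1.2],[-0.34,-0.04,0.15,0,1.2],[-0.34,-0.04,0.15,0,1.2]]';python3 -m crank '[[-0.04,0,0.09,0,1.2],[-0.07,0,0.13,0,1.2],[-0.07,0,0.13,0,1.2]]'; python3 ang.py|tail -3;python3 cen.py
```

```text
time: 24.2
tool_pos: [641.0, -99.5, 161.4]
tcp_rot: [180.0, -0.0, -170.8]
ft_force: [-1.6, -0.4, -0.1]
finger_gap: 13.3
grip_force: 39.4
time: 24.5
tool_pos: [641.7, -99.4, 160.3]
tcp_rot: [180.0, -0.0, -170.8]
ft_force: [-2.7, 0.4, 1.6]
finger_gap: 13.4
grip_force: 39.5
now (np.float64(0.475060804710604), 34, np.float64(-8.898789859818525), np.float64(39.61563921251318))
edge: n 27 angle 0.468 z at tcp -39.5 a range -21.6 50.0
[-1.94965921 -0.6710074   1.67780655] [0.00368783 0.30594931 0.04224904]
side 255 along [-39.2 -39.2   4.5  41.9  42.5] lat [-30.7 -29.7   1.4  31.5  31.9] height med 7.1
   tab top along/lat -12.639626713805173 4.419768362646317 37 [-18.17461826  18.67220232]
top 181 along [-40.7 -40.7 -31.5  37.5  38.9] lat [-29.7 -29.2   2.8  27.6  27.9] height med 5.7
   tab top along/lat -11.045873081885157 -0.777228620237625 47 [-20.0626089   -1.58107842]
```

```bash
python3 -m crank '[[-0.02,0,0.05,0,1.2],[-0.03,0,0.08,0,1.2],[-0.03,0,0.08,0,1.2],[-0.03,0,0.08,0,1.2]]'; python3 ang.py|tail -3; python3 -m crank '[[0,0,0,0,1.2],[0,0,0,0,1.2],[0,0,0,0,1.2],[0,0,0,0,1.2],[0,0,0,0,1.2],[0,0,0,0,1.2],[0,0,0,0,1.2],[0,0,0,0,1.2]]'; python3 ang.py|tail -3;python3 cen.py
```

```text
time: 25.05
tool_pos: [642.0, -99.4, 159.5]
tcp_rot: [-180.0, -0.0, -170.8]
ft_force: [-3.3, -0.4, 2.7]
finger_gap: 13.5
grip_force: 39.6
now (np.float64(0.49339584425891714), 33, np.float64(-9.300658377124186), np.float64(39.213938302311156))
edge: n 25 angle 0.46 z at tcp -38.8 a range -22.0 49.6
[-3.56473907 -1.14869266  2.42911207] [0.04340289 0.31479202 0.03755584]
time: 25.9
tool_pos: [642.0, -99.4, 159.4]
tcp_rot: [-180.0, 0.0, -170.8]
ft_force: [-2.9, 0.3, 2.9]
finger_gap: 13.5
grip_force: 39.6
now (np.float64(0.49339584425891586), 33, np.float64(-9.34221829348034), np.float64(39.17112871842137))
edge: n 25 angle 0.464 z at tcp -38.9 a range -22.0 49.6
[-1.98616003  0.28825319  1.85214599] [0.01482645 0.33651782 0.00357051]
side 254 along [-39.2 -39.2   5.1  42.2  42.7] lat [-29.2 -27.7   2.3  32.5  32.9] height med 6.2
   tab top along/lat -12.743815586248697 4.014328367342572 33 [-18.27102339  19.04142298]
top 178 along [-40.3 -40.3 -31.2  38.6  39.2] lat [-29.4 -29.1   1.9  27.6  27.9] height med 5.2
   tab top along/lat -11.401036646161653 -0.6887526359671312 48 [-19.74301857  -1.43751794]
```

```bash
python3 - <<'E'
from h import *
z=np.load("cen_side.npz");H=hsv(z["p"]);W=cloud("side",z["d"]);X,Y,Z=np.moveaxis(W,2,0)
red=((H[...,0]<8)|(H[...,0]>172))&(H[...,1]>170)&(H[...,2]>90)&(X>430)&(X<560)&(Y>-80)&(Y<150)&(Z>60)&(Z<85)
t=W[red];D=t[:,0]*.9871+t[:,1]*.16;print(len(t),np.percentile(D,[5,50,95]))
print(hand_in())
E
```

```text
134 [497.4222229  502.06650229 506.03638812]
the job is handed in; nothing more can be done
None
```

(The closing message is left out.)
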